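# Square the die block up to the press fence

## Task

Square the heavy steel die block up to the fence of the press plate, ready for clamping: with the fingertips push on its sides, beginning at the end that now lies farther from the fence, then at the other end, and so on end by end, until one of its long sides lies flush against the fence over its full length. Only push it by its outer sides: it stays flat on the plate and is not gripped, lifted or worked from its top or its bore. Leave the clamp strap, drip pan and candlestick where they are.

Things in the scene. Friction and masses are not known exactly. Their poses are not given: they have to be found in the camera images.
- die: Ground-steel block 120 long (x) x 90 wide (y) x 34 mm high, 2.6 kg, loose on the oiled plate (6 to 13 N slides it); bore in its top 52 mm across, 16 deep. Origin: centre of underside. Long sides (+y, -y) are alike. At first the +x end is nearer the fence, the long axis 30 to 90 degrees off the fence line. Pushed squarely 47 mm from its middle, it turns about a point about 36 mm past the middle.
- fence_face (a point): Middle of the fence's working face, at the height of the plate's top (24 mm above the bench). The fence is a steel bar 340 mm long (170 to each side), 32 thick, 30 high, bolted down and immovable. y runs along the face, x points into the fence, away from the robot; the clear plate is on the -x side.
- bolster: The press plate: fixed grey T-slotted plate 340 (x) by 460 mm (y), top 24 mm above the bench. Origin: centre of its underside; fence face at x = +115 mm. Its three slots (16 mm wide, along y) do not catch block or fingers. A fixed clamping bolt, 26 mm across, stands at x = 0, y = -195 mm, 45 mm above the plate.
- clamp_strap: Bystander: dark steel slotted strap 100 x 30 x 14 mm lying loose on the plate along its +y edge, some 200 mm from the plate's middle. Origin: centre of its underside, x along its length.
- candlestick: Bystander: turned brass candlestick 150 mm tall, foot 81 mm across, standing loose on the bench beside the plate. Origin: centre of its foot's underside.
- drip_pan: Bystander: shallow brass pan 82 mm across, 14 mm high, loose on the bench beside the plate. Origin: centre of its underside.

How it is judged:
By the outcome, as a careful person would: the job done as asked, in the order asked, and still so for the second after the job is handed in, with the robot touching nothing.
It also fails if it takes over 58 s, if anything falls off the work surface, if the arm or the gripper's body presses on something with over 40 N, if the wrist force passes 120 N, or if a joint passes its speed limit or range.

## Robot

A 6-joint arm with a two-finger parallel gripper is mounted at the origin on the work surface. World frame = base frame: x ahead of the robot, y to its left, z up, the work surface at z = 0. Lengths are in m, angles in rad, forces in N, time in s.
With the tool pointing down it reaches from about 0.325 to 0.85 m from the base axis. Payload 15.5 kg.
Tool frame: the origin (TCP) lies between the finger pads; the fingertips stand 19 mm ahead of it and the grasp point (between the pads) is the TCP; z points along the fingers, y is the line along which they close (so a half turn about z gives the same grasp; the last joint's range is limited). The gripper opens to 91 mm and grips with 3 to 60 N. Pads are 32 mm wide; open, the fingers measure 118 mm over their backs; the gripper's body (76 mm by 178 mm) begins 60 mm behind the grasp point.
Start: joints at [-1.339, 0.494, 1.345, -0, 1.302, -0.096], TCP at [0.201, -0.592, 0.233] pointing down, gripper open.
Joint ranges: [-2.91, 2.91], [-0.82, 2.16], [0.22, 2.67], [-1.22, 4.37], [0.12, 2.79], [-3.08, 3.08]. Speed limits (rad/s): [1.89, 1.89, 2.57, 3.01, 3.01, 3.01].

## Interface

Orientations are given as a rotation vector (axis times angle).
In Python, from plant import readout, optics, ctrl gives the robot as it stands.
- The arm moves only by the shell command python3 -m handwheel 'ROWS' [FORCE]. ROWS is JSON, a list of rows, each an object with "linear": the shift along the tool's x, y, z in units of 0.3 m (1.0 is 0.3 m), a list of three; "rot": the turn, a rotation vector about the tool's x, y, z in units of 2 pi rad (1.0 is 2 pi rad), a list of three; "grip": the gripper's target within -1 to 1 (fully open at 1, half-way at 0, shut at -1). A call has 1 to 8 rows; each row is the pose to reach, as a shift and turn from the pose commanded when the call began, along the tool's axes at that moment, turning the shorter way round; what a row does not reach only later rows make up. A row lasts 1/10 s, in which the tool goes at most 50 mm and 8.59 degrees, less where a joint would pass 70% of its speed; a pose out of reach is approached as far as the arm can. A call with a number of a shift or a turn outside -1 to 1 is refused whole. A call with a gripper value outside its range is refused whole. The fingers move at their own pace and stop on an object; FORCE is the grip in N (left out, the last holds). Time passes only in rows, so rows that repeat a pose let the fingers close. It gives the time, the measured TCP pose, the force, the opening and the grip force at its end, in the units of the state.
- readout.get_state(): the state, without advancing time (a new reading comes with each control period).
- optics.camera(name): name is "scene" or "side" or "wrist"; returns (picture, depth): 384x512x3 uint8, blue, green, red; 384x512 float32, m along the optical axis (not along the pixel's ray), 0 where there is no reading.
- optics.get_calibration(name): a dict with "fx", "fy", "cx", "cy" (pixels), "R" (3x3) and "t" (3): a world point X has camera coordinates R X + t. Camera axes: x right, y down, z forward; pixel columns grow to the right and rows downward; lengths in m; the calibration is good to about 2 mm. The wrist camera is an equidistant fisheye: a pixel r from the principal point sees the ray r / f radians off the axis. A picture is of the moment at which its call begins: read the wrist's pose just before it. get_calibration takes no time and is no camera call; for the wrist camera it gives the pose at the moment of the call.
- ctrl.job_done(): hands the job in; it is judged then, once.
The state is a dict: "clock": time; "q": joint angles; "joint_velocities": joint speeds; "tau": joint torques, N m; "tcp_pos": TCP position; "tool_rot": TCP orientation; "force": force on the tool from outside, world axes, zero at the start; "moment": the same for the moment, N m; "finger_gap": finger opening in m; "gripper_force": force on a finger pad.
Only numpy, scipy, OpenCV 4.12 (cv2) and the standard library are available. Lean on these libraries where they do the work, as an engineer would, in place of code of your own. Each camera call takes 0.05 s, during which the arm holds its last target. There are 200 camera calls.

## Working session

There is one attempt and no reset: what is moved stays moved. The work goes in short steps, Python scripts to look and compute and a shell command to move; the robot and the scene stay as the last step left them, time stands still between calls to the robot, and variables do not carry over. Pictures are saved under pics/ and viewed, at most 10 in all, crops included, and the job is handed in when it is done.

```bash
mkdir -p pics
python3 - <<'E'
from plant import readout, optics
import cv2, numpy as np
s=readout.get_state(); print({k:np.round(v,3) for k,v in s.items()})
for n in ("scene","side"):
    p,d=optics.camera(n); cv2.imwrite(f"pics/{n}0.png",p); np.save(f"pics/{n}0.npy",d)
    c=optics.get_calibration(n); print(n,c)
E
```

```text
{'clock': np.float64(0.0), 'q': array([-1.339,  0.494,  1.346, -0.   ,  1.303, -0.095]), 'joint_velocities': array([-0.   ,  0.002, -0.001, -0.001, -0.001, -0.   ]), 'tau': array([ 3.0000e-03, -8.7882e+01, -3.8185e+01,  7.1000e-02,  5.3000e-02,
       -0.0000e+00]), 'tcp_pos': array([ 0.201, -0.592,  0.232]), 'tool_rot': array([-3.099, -0.511,  0.   ]), 'force': array([ 1.182,  0.196, -0.033]), 'moment': array([-0.022,  0.048,  0.032]), 'gripper_force': np.float64(0.0), 'finger_gap': np.float64(0.091)}
scene {'fx': 365.074630159074, 'fy': 365.074630159074, 'cx': 260.4315580445052, 'cy': 192.79390171867357, 'R': array([[-0.64058848,  0.76783962,  0.00828967],
       [ 0.55569435,  0.47099766, -0.68510217],
       [-0.52995301, -0.43426204, -0.72839982]]), 't': array([ 0.33251518, -0.26909803,  1.34671169])}
side {'fx': 419.73456130681006, 'fy': 419.73456130681006, 'cx': 264.1914203914474, 'cy': 189.71344053211928, 'R': array([[-0.99679315, -0.07981012,  0.00580982],
       [-0.06159154,  0.71884488, -0.69243665],
       [ 0.05108709, -0.69057395, -0.72145529]]), 't': array([0.57315203, 0.04074575, 1.00758648])}
```

View pics/scene0.png

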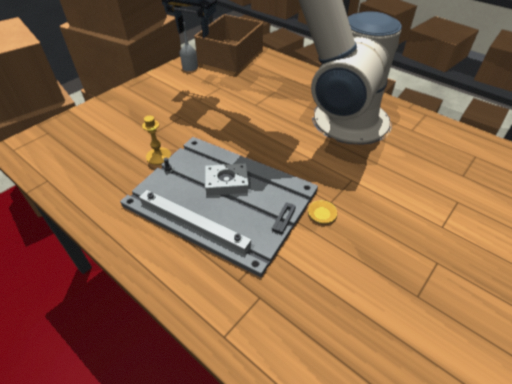

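View pics/side0.png

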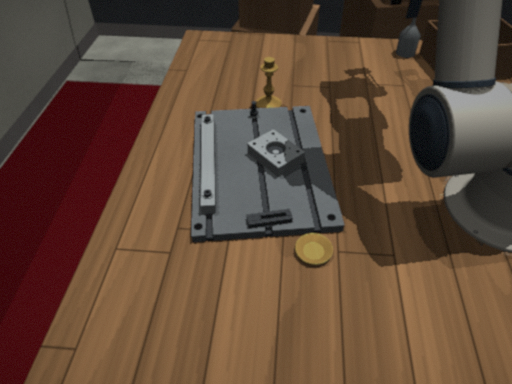

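The scene view shows the die around (228,178) and the fence running from (145,195) to (245,243). In the side view the die is at (277,151) and the fence is the pale bar at x≈208, y 115–212. The strap is at (268,218), the pan at (314,249) and the candlestick at (268,85).

```bash
cat > h.py <<'E'
import numpy as np, cv2
from plant import readout, optics
def cloud(n,d):
    c=optics.get_calibration(n); v,u=np.mgrid[:384,:512]
    P=np.stack([(u-c['cx'])/c['fx']*d,(v-c['cy'])/c['fy']*d,d],-1)
    return (P-c['t'])@c['R']
def pix(n,u,v,z):
    "pixel -> world point at height z"
    c=optics.get_calibration(n); r=c['R'].T@np.array([(u-c['cx'])/c['fx'],(v-c['cy'])/c['fy'],1]); o=-c['R'].T@c['t']
    return o+r*(z-o[2])/r[2]
def rect(W,zlo,zhi,lo,hi):
    m=(W[...,2]>zlo)&(W[...,2]<zhi)&np.all((W[...,:2]>lo)&(W[...,:2]<hi),-1)
    return cv2.minAreaRect((W[m][:,:2]*1000).astype(np.float32)),m.sum(),np.median(W[m][:,2])
E
python3 - <<'E'
from h import *
for n,(x0,y0,x1,y1) in {"scene":(115,130,325,275),"side":(180,90,345,245)}.items():
    p=cv2.imread(f"pics/{n}0.png"); k=800/(x1-x0) if n=="scene" else 600/(y1-y0)
    k=int(k); print(n,k)
    cv2.imwrite(f"pics/{n}0c.png",cv2.resize(p[y0:y1,x0:x1],None,fx=k,fy=k,interpolation=cv2.INTER_CUBIC))
    W=cloud(n,np.load(f"pics/{n}0.npy"))
    for (u,v) in ([(228,170),(195,217)] if n=="scene" else [(265,140),(208,160),(230,170)]): print(n,u,v,W[v,u].round(4))
    h=np.histogram(W[...,2][y0:y1,x0:x1],np.arange(0.015,.08,.003)); print(h[0])
E
```

```text
scene 3
scene 228 170 [ 0.5293 -0.1167  0.0545]
scene 195 217 [ 0.7166 -0.0577  0.0568]
[ 414  336 1414 6678 1759  130  132  215  290  188  152  121  296  922
  618  333   43   51   23    5    4]
side 3
side 265 140 [ 0.5836 -0.13    0.0576]
side 208 160 [ 0.7181 -0.045   0.0542]
side 230 170 [ 0.6651 -0.0457  0.0239]
[ 209  320 5365 5985  327  133  157  376  198  174  108  103  560  837
  703   84   57   15    9    0    0]
```

View pics/scene0c.png

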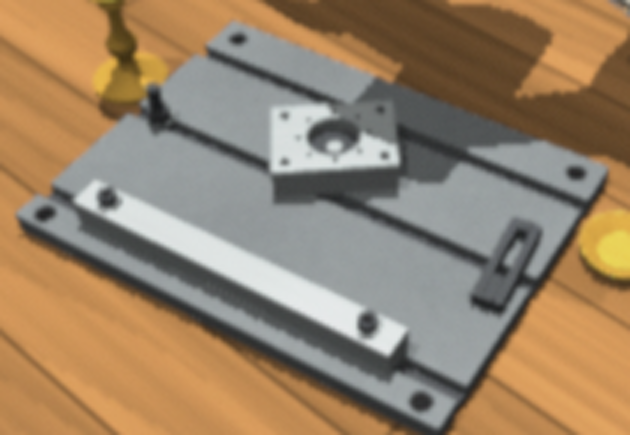

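View pics/side0c.png

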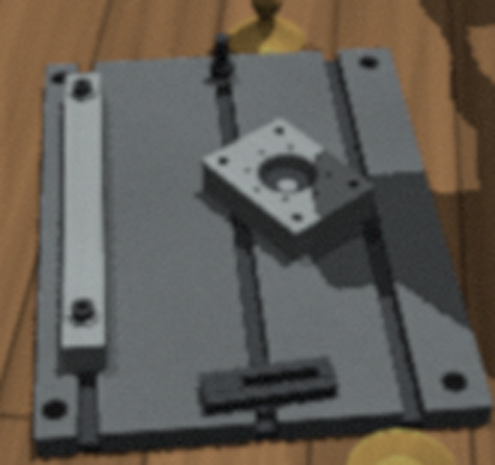

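Crop readings for the die top, scene: (270,107), (393,102), (400,165), (273,175). Side: (280,119), (204,160), (300,233), (374,186). Fence top edge on the robot side: scene (98,180)–(408,330), side (101,72)–(104,347).

Run:
```python
from h import *
sc=[(270,107),(393,102),(400,165),(273,175)]; sd=[(280,119),(374,186),(300,233),(204,160)]
for n,pts,o in(("scene",sc,(115,130)),("side",sd,(180,90))):
    Q=np.array([pix(n,(a+.5)/3-.5+o[0],(b+.5)/3-.5+o[1],.058)[:2] for a,b in pts]); print(n,Q.round(4).tolist(),Q.mean(0).round(4))
    E=np.roll(Q,-1,0)-Q; print(np.hypot(*E.T).round(4),np.degrees(np.arctan2(E[:,1],E[:,0])).round(1))
for n,pts,o in(("scene",[(98,180),(408,330)],(115,130)),("side",[(101,72),(104,347)],(180,90))):
    Q=np.array([pix(n,(a+.5)/3-.5+o[0],(b+.5)/3-.5+o[1],.054)[:2] for a,b in pts]); d=Q[1]-Q[0]
    print("fence",n,Q.round(4).tolist(),Q.mean(0).round(4),np.hypot(*d).round(4),np.degrees(np.arctan2(d[1],d[0])).round(2))
# depth based
lo,hi=(.45,-.25),(.66,0.02)
for n in("scene","side"):
    W=cloud(n,np.load(f"pics/{n}0.npy")); W=cv2.medianBlur(W.astype(np.float32),5)
    print(n,rect(W,.05,.066,lo,hi)); print(rect(W,.046,.063,(.68,-.28),(.78,.2)))
# two-view height of corners and fence ends
def tri(a,b):
    A=[];B=[]
    for n,(u,v) in(("scene",a),("side",b)):
        c=optics.get_calibration(n); r=c['R'].T@np.array([(u-c['cx'])/c['fx'],(v-c['cy'])/c['fy'],1]); r/=np.linalg.norm(r)
        M=np.eye(3)-np.outer(r,r); A.append(M); B.append(M@(-c['R'].T@c['t']))
    return np.linalg.solve(sum(A),sum(B)).round(4)
f=lambda p,o:((p[0]+.5)/3-.5+o[0],(p[1]+.5)/3-.5+o[1])
for a,b in list(zip(sc,sd))+[((98,180),(101,72)),((408,330),(104,347))]: print(tri(f(a,(115,130)),f(b,(180,90))))
```

```text
scene [[0.562, -0.1807], [0.4776, -0.0927], [0.5394, -0.0294], [0.6258, -0.1111]] [ 0.5512 -0.1035]
[0.1219 0.0884 0.1189 0.0944] [ 133.8   45.7  -43.4 -132.5]
side [[0.5659, -0.1756], [0.4816, -0.0925], [0.5402, -0.0297], [0.627, -0.1137]] [ 0.5537 -0.1029]
[0.1184 0.0859 0.1207 0.0869] [ 135.4   47.   -44.1 -134.6]
fence scene [[0.7331, -0.2337], [0.6763, 0.099]] [ 0.7047 -0.0673] 0.3375 99.7
fence side [[0.7364, -0.2363], [0.6783, 0.1018]] [ 0.7074 -0.0673] 0.343 99.74
scene (((550.2525634765625, -106.01020812988281), (95.40589141845703, 116.11892700195312), 45.22715377807617), np.int64(875), np.float32(0.05929166))
(((718.9725341796875, -66.24374389648438), (33.90865707397461, 338.2340087890625), 10.016366958618164), np.int64(1368), np.float32(0.055203393))
side (((554.3165283203125, -107.28466796875), (94.90940856933594, 125.2706298828125), 45.72444534301758), np.int64(1051), np.float32(0.05780015))
(((723.2725830078125, -66.77775573730469), (30.545852661132812, 340.6581726074219), 10.005928039550781), np.int64(1175), np.float32(0.0540631))
[ 0.5652 -0.1763  0.06  ]
[ 0.4816 -0.0889  0.062 ]
[ 0.5402 -0.0287  0.059 ]
[ 0.6267 -0.11    0.0604]
[ 0.735  -0.2298  0.0585]
[0.6778 0.1009 0.055 ]
```

Fence face middle is (0.706,−0.067) and its line runs at 99.75°. The die centre is about (0.553,−0.104) with its long axis at 135°, so its left end is the far one. I'll write a small planner that prints moves in tool units.

```bash
cat >> h.py <<'E'
from scipy.spatial.transform import Rotation as Ro
FM=np.array([.706,-.067]); FA=np.radians(99.75)       # fence middle, line angle
nf=np.array([np.sin(FA),-np.cos(FA)]); yf=np.array([np.cos(FA),np.sin(FA)])
D=16e-3                                               # TCP to pushing face along tool x
def row(pos,yaw):
    "world TCP pos, tool-x yaw(rad), tool down -> linear, rot in handwheel units from present pose"
    s=readout.get_state(); R=Ro.from_rotvec(s['tool_rot']); T=Ro.from_euler('z',yaw)*Ro.from_euler('x',np.pi)
    return (R.inv().apply(np.array(pos)-s['tcp_pos'])/.3).round(3).tolist(),((R.inv()*T).as_rotvec()/2/np.pi).round(4).tolist()
def push(c,th,s,phis,z=.052,gap=0.,past=None):
    """die centre, long-axis angle (rad, pointing to left end), contact s along it; TCP poses as die turns
    phi (deg, + CCW) about the point past the middle"""
    c=np.array(c); past=(1.692e-3/abs(s) if past is None else past)
    u=np.array([np.cos(th),np.sin(th)]); icr=c-np.sign(s)*past*u
    for ph in phis:
        a=th+np.radians(ph); u=np.array([np.cos(a),np.sin(a)]); n=np.array([u[1],-u[0]])
        cc=icr+np.sign(s)*past*u; p=cc+s*u-n*(.045+D+gap)
        print(ph,"tcp",p.round(4),"row",*row([*p,z],a-np.pi/2),"die",cc.round(4),"xf",((cc-FM)@nf).round(4))
E
python3 - <<'E'
from h import *
print("candle",pix("side",268,102,0.003),"pan",pix("side",314,249,.007),"strap",pix("side",268,218,.03))
th=np.radians(135)
push((.553,-.104),th,.045,[0],z=.13,gap=.02)
E
```

```text
candle [ 0.59365073 -0.38039402  0.003     ] pan [0.45328904 0.16768639 0.007     ] strap [0.5579587  0.10812623 0.03      ]
0 tcp [ 0.4639 -0.1295] row [1.326, -1.177, 0.343] [-0.0002, -0.0001, -0.073] die [ 0.553 -0.104] xf -0.1571
```

```bash
A='{"linear":[0.7,-0.62,0.17],"rot":[0,0,0],"grip":-1}'; unset A
python3 -m handwheel '[{"linear":[0.7,-0.62,0.17],"rot":[0,0,-0.036],"grip":-1},{"linear":[0.7,-0.62,0.17],"rot":[0,0,-0.036],"grip":-1},{"linear":[0.7,-0.62,0.17],"rot":[0,0,-0.036],"grip":-1},{"linear":[0.7,-0.62,0.17],"rot":[0,0,-0.036],"grip":-1},{"linear":[0.7,-0.62,0.17],"rot":[0,0,-0.036],"grip":-1},{"linear":[0.7,-0.62,0.17],"rot":[0,0,-0.036],"grip":-1},{"linear":[0.7,-0.62,0.17],"rot":[0,0,-0.036],"grip":-1},{"linear":[0.7,-0.62,0.17],"rot":[0,0,-0.036],"grip":-1}]' 20
python3 -c "
from h import *
push((.553,-.104),np.radians(135),.045,[0],z=.13,gap=.02)"
```

```text
clock: 0.9
tcp_pos: [0.3401, -0.3479, 0.1819]
tool_rot: [-3.021, -0.86, 0.0]
force: [-0.1, 0.1, 0.9]
finger_gap: 0.0301
gripper_force: 0.0
0 tcp [ 0.4639 -0.1295] row [0.734, -0.402, 0.173] [-0.0, 0.0, -0.0367] die [ 0.553 -0.104] xf -0.1571
```

```bash
python3 -m handwheel '[{"linear":[0.734,-0.402,0.173],"rot":[0,0,-0.0367],"grip":-1},{"linear":[0.734,-0.402,0.173],"rot":[0,0,-0.0367],"grip":-1},{"linear":[0.734,-0.402,0.173],"rot":[0,0,-0.0367],"grip":-1},{"linear":[0.734,-0.402,0.173],"rot":[0,0,-0.0367],"grip":-1},{"linear":[0.734,-0.402,0.173],"rot":[0,0,-0.0367],"grip":-1},{"linear":[0.734,-0.402,0.173],"rot":[0,0,-0.0367],"grip":-1},{"linear":[0.734,-0.402,0.173],"rot":[0,0,-0.0367],"grip":-1},{"linear":[0.734,-0.402,0.173],"rot":[0,0,-0.0367],"grip":-1}]'
python3 - <<'E'
from h import *
push((.553,-.104),np.radians(135),.045,[0],z=.052,gap=.02)
p,d=optics.camera("side"); W=cloud("side",d)
q=cv2.resize(p[60:260,160:400],None,fx=3,fy=3,interpolation=cv2.INTER_CUBIC); cv2.imwrite("pics/a.png",q)
E
```

```text
clock: 1.7
tcp_pos: [0.4637, -0.1315, 0.1302]
tool_rot: [2.904, 1.198, 0.0]
force: [0.2, 0.5, -0.5]
finger_gap: 0.0003
gripper_force: 0.0
0 tcp [ 0.4639 -0.1295] row [0.005, -0.005, 0.261] [0.0001, 0.0, -0.0004] die [ 0.553 -0.104] xf -0.1571
```

View pics/a.png

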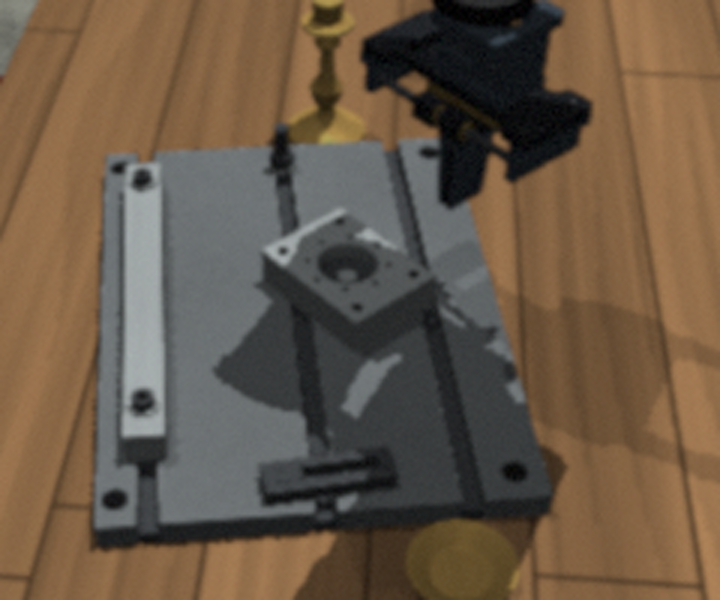

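The view shows the closed fingers at about (455,195), on the robot side of the die at (345,265), with nothing in the way. I'll descend.

```bash
python3 -m handwheel '[{"linear":[0.003,-0.005,0.1],"rot":[0,0,0],"grip":-1},{"linear":[0.003,-0.005,0.2],"rot":[0,0,0],"grip":-1},{"linear":[0.003,-0.005,0.263],"rot":[0,0,0],"grip":-1},{"linear":[0.003,-0.005,0.263],"rot":[0,0,0],"grip":-1}]'
python3 - <<'E'
from h import *
push((.553,-.104),np.radians(135),.045,[0],z=.052,gap=.005)
push((.553,-.104),np.radians(135),.045,range(0,-56,-6),z=.052)
E
```

```text
clock: 2.15
tcp_pos: [0.462, -0.1295, 0.0496]
tool_rot: [-2.903, -1.195, 0.004]
force: [0.0, -0.6, 0.3]
finger_gap: 0.0001
gripper_force: 0.0
0 tcp [ 0.4745 -0.1188] row [0.055, 0.004, -0.008] [-0.0005, 0.0002, -0.0007] die [ 0.553 -0.104] xf -0.1571
0 tcp [ 0.478  -0.1153] row [0.071, 0.004, -0.008] [-0.0005, 0.0002, -0.0007] die [ 0.553 -0.104] xf -0.1571
-6 tcp [ 0.4802 -0.1048] row [0.101, -0.016, -0.008] [-0.0004, 0.0002, 0.016] die [ 0.5559 -0.1014] xf -0.1537
-12 tcp [ 0.4834 -0.0945] row [0.133, -0.032, -0.008] [-0.0004, 0.0003, 0.0327] die [ 0.5591 -0.0991] xf -0.1502
-18 tcp [ 0.4877 -0.0847] row [0.166, -0.046, -0.008] [-0.0004, 0.0003, 0.0493] die [ 0.5625 -0.0971] xf -0.1465
-24 tcp [ 0.493  -0.0753] row [0.201, -0.055, -0.008] [-0.0004, 0.0003, 0.066] die [ 0.5661 -0.0955] xf -0.1427
-30 tcp [ 0.4993 -0.0666] row [0.236, -0.061, -0.008] [-0.0004, 0.0003, 0.0827] die [ 0.5699 -0.0943] xf -0.1388
-36 tcp [ 0.5064 -0.0585] row [0.272, -0.064, -0.008] [-0.0004, 0.0003, 0.0993] die [ 0.5737 -0.0935] xf -0.1349
-42 tcp [ 0.5143 -0.0513] row [0.307, -0.062, -0.008] [-0.0004, 0.0004, 0.116] die [ 0.5776 -0.093 ] xf -0.1309
-48 tcp [ 0.523  -0.0449] row [0.343, -0.057, -0.008] [-0.0003, 0.0004, 0.1327] die [ 0.5816 -0.093 ] xf -0.1271
-54 tcp [ 0.5323 -0.0395] row [0.378, -0.048, -0.008] [-0.0003, 0.0004, 0.1493] die [ 0.5855 -0.0935] xf -0.1233
```

```bash
python3 -m handwheel '[{"linear":[0.04,0.004,-0.004],"rot":[0,0,0],"grip":-1},{"linear":[0.071,0.004,-0.004],"rot":[0,0,0],"grip":-1},{"linear":[0.101,-0.016,-0.004],"rot":[0,0,0.016],"grip":-1},{"linear":[0.133,-0.032,-0.004],"rot":[0,0,0.0327],"grip":-1},{"linear":[0.166,-0.046,-0.004],"rot":[0,0,0.0493],"grip":-1},{"linear":[0.201,-0.055,-0.004],"rot":[0,0,0.066],"grip":-1},{"linear":[0.236,-0.061,-0.004],"rot":[0,0,0.0827],"grip":-1},{"linear":[0.236,-0.061,-0.004],"rot":[0,0,0.0827],"grip":-1}]'
cat >> h.py <<'E'
def look(guess,save=None):
    "die pose: fit top rectangle outline to depth points of both cameras"
    for n in("scene","side"):
        p,d=optics.camera(n); W=cloud(n,d)
        g=np.array(guess); r,k,z=rect(W,.052,.064,g-.085,g+.085)
        (cx,cy),(w,h),a=r; a=a if h<w else a+90
        c=np.array([cx,cy])/1000; print(n,c.round(4),(round(w),round(h)),"ang",round(a%180,1),"n",k,"z",z.round(4))
        if save: cv2.imwrite(f"pics/{save}_{n}.png",p)
E
python3 - <<'E'
from h import *
look((.57,-.094),"b")
p=cv2.imread("pics/b_side.png");a=cv2.resize(p[80:240,180:340],None,fx=2.5,fy=2.5,interpolation=cv2.INTER_CUBIC)
p=cv2.imread("pics/b_scene.png");b=cv2.resize(p[120:280,115:275],None,fx=2.5,fy=2.5,interpolation=cv2.INTER_CUBIC)
cv2.imwrite("pics/b.png",np.hstack([a,b]))
E
```

```text
clock: 2.95
tcp_pos: [0.5017, -0.0645, 0.0535]
tool_rot: [3.114, 0.411, 0.002]
force: [0.1, 0.3, -0.2]
finger_gap: 0.0007
gripper_force: 0.1
scene [ 0.558  -0.0937] (121, 123) ang 105.4 n 901 z 0.0595
side [ 0.5738 -0.0901] (91, 124) ang 104.0 n 981 z 0.058
```

View pics/b.png

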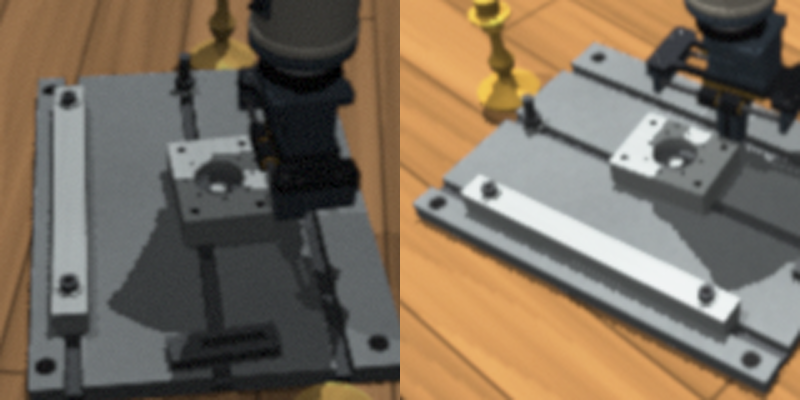

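The die has turned as modelled: about 104.5°, centre about (0.571,−0.093). I'll continue this first push past parallel, to about 80°.

Run:
```python
from h import *
s=readout.get_state(); print(s['tcp_pos'])
push((.5715,-.093),np.radians(104.5),.045,range(0,-31,-6))
```

```text
[ 0.50170751 -0.06543512  0.0532854 ]
0 tcp [ 0.5012 -0.0647] row [-0.001, -0.003, 0.004] [0.0002, -0.0003, 0.0023] die [ 0.5715 -0.093 ] xf -0.137
-6 tcp [ 0.5084 -0.0567] row [0.029, -0.022, 0.004] [0.0002, -0.0003, 0.019] die [ 0.5754 -0.0922] xf -0.133
-12 tcp [ 0.5164 -0.0495] row [0.061, -0.038, 0.004] [0.0001, -0.0003, 0.0356] die [ 0.5793 -0.0918] xf -0.1291
-18 tcp [ 0.5251 -0.0432] row [0.095, -0.051, 0.004] [0.0001, -0.0003, 0.0523] die [ 0.5832 -0.0919] xf -0.1252
-24 tcp [ 0.5344 -0.0379] row [0.129, -0.06, 0.004] [0.0001, -0.0004, 0.069] die [ 0.5871 -0.0923] xf -0.1215
-30 tcp [ 0.5442 -0.0335] row [0.165, -0.065, 0.005] [0.0001, -0.0004, 0.0856] die [ 0.591  -0.0932] xf -0.1178
```

```bash
python3 -m handwheel '[{"linear":[0.029,-0.022,0.002],"rot":[0,0,0.019],"grip":-1},{"linear":[0.061,-0.038,0.002],"rot":[0,0,0.0356],"grip":-1},{"linear":[0.095,-0.051,0.002],"rot":[0,0,0.0523],"grip":-1},{"linear":[0.129,-0.06,0.002],"rot":[0,0,0.069],"grip":-1},{"linear":[0.129,-0.06,0.002],"rot":[0,0,0.069],"grip":-1},{"linear":[0.056,-0.093,0.002],"rot":[0,0,0.069],"grip":-1},{"linear":[0.056,-0.093,0.002],"rot":[0,0,0.069],"grip":-1}]'
python3 - <<'E'
from h import *
look((.587,-.0923),"c")
push((.587,-.0923),np.radians(80.5),-.045,[0],gap=.02)
E
```

```text
clock: 3.75
tcp_pos: [0.5071, -0.0341, 0.0519]
tool_rot: [-3.131, 0.259, 0.003]
force: [-0.6, 0.3, 0.6]
finger_gap: 0.0004
gripper_force: 0.0
scene [ 0.563  -0.0857] (122, 140) ang 170.5 n 929 z 0.0594
side [ 0.5952 -0.0902] (124, 82) ang 81.8 n 809 z 0.0579
0 tcp [ 0.4997 -0.1233] row [0.016, 0.297, 0.001] [0.0, -0.0002, -0.0002] die [ 0.587  -0.0923] xf -0.1216
```

```bash
python3 -m handwheel '[{"linear":[0.01,0.15,0],"rot":[0,0,0],"grip":-1},{"linear":[0.01,0.297,0],"rot":[0,0,0],"grip":-1},{"linear":[0.01,0.297,0],"rot":[0,0,0],"grip":-1}]'
python3 - <<'E'
from h import *
look((.587,-.0923),"d")
push((.588,-.0923),np.radians(81),-.045,range(0,38,6))
E
```

```text
clock: 4.15
tcp_pos: [0.4984, -0.1272, 0.0521]
tool_rot: [3.129, -0.268, 0.004]
force: [0.2, 0.4, -0.6]
finger_gap: 0.0008
gripper_force: 0.0
scene [ 0.5712 -0.0869] (123, 125) ang 169.8 n 920 z 0.0594
side [ 0.5896 -0.089 ] (125, 91) ang 79.9 n 965 z 0.058
0 tcp [ 0.5207 -0.1272] row [0.076, -0.002, -0.0] [0.0, -0.0002, -0.0021] die [ 0.588  -0.0923] xf -0.1206
6 tcp [ 0.5286 -0.1345] row [0.106, 0.018, -0.0] [0.0, -0.0002, -0.0188] die [ 0.5919 -0.0927] xf -0.1168
12 tcp [ 0.5373 -0.1408] row [0.138, 0.034, -0.0] [0.0, -0.0002, -0.0354] die [ 0.5958 -0.0927] xf -0.1129
18 tcp [ 0.5466 -0.1463] row [0.172, 0.046, -0.0] [0.0001, -0.0002, -0.0521] die [ 0.5998 -0.0923] xf -0.109
24 tcp [ 0.5563 -0.1507] row [0.206, 0.056, 0.0] [0.0001, -0.0002, -0.0688] die [ 0.6036 -0.0915] xf -0.1051
30 tcp [ 0.5665 -0.1541] row [0.242, 0.061, 0.0] [0.0001, -0.0002, -0.0854] die [ 0.6074 -0.0903] xf -0.1012
36 tcp [ 0.577  -0.1565] row [0.278, 0.063, 0.0] [0.0001, -0.0002, -0.1021] die [ 0.611  -0.0887] xf -0.0973
```

```bash
python3 -m handwheel '[{"linear":[0.06,-0.002,0],"rot":[0,0,-0.002],"grip":-1},{"linear":[0.09,0.01,0],"rot":[0,0,-0.01],"grip":-1},{"linear":[0.12,0.026,0],"rot":[0,0,-0.0271],"grip":-1},{"linear":[0.155,0.04,0],"rot":[0,0,-0.044],"grip":-1},{"linear":[0.189,0.051,0],"rot":[0,0,-0.06],"grip":-1},{"linear":[0.224,0.058,0],"rot":[0,0,-0.077],"grip":-1},{"linear":[0.26,0.062,0],"rot":[0,0,-0.0937],"grip":-1},{"linear":[0.278,0.063,0],"rot":[0,0,-0.102],"grip":-1}]'
python3 -m handwheel '[{"linear":[0,0,0],"rot":[0,0,0],"grip":-1},{"linear":[-0.08,0,0],"rot":[0,0,0],"grip":-1},{"linear":[-0.08,0,0],"rot":[0,0,0],"grip":-1}]'
python3 - <<'E'
from h import *
look((.611,-.0887),"e")
push((.611,-.0887),np.radians(117),.045,[0],gap=.02)
E
```

```text
clock: 5.05
tcp_pos: [0.5768, -0.1544, 0.0516]
tool_rot: [-3.052, -0.744, 0.002]
force: [-7.6, -2.9, 4.0]
finger_gap: -0.0001
gripper_force: 4.2
clock: 5.35
tcp_pos: [0.5534, -0.1657, 0.0516]
tool_rot: [-3.054, -0.732, 0.002]
force: [-0.8, 0.8, 0.7]
finger_gap: 0.0006
gripper_force: 0.0
scene [ 0.6144 -0.086 ] (175, 147) ang 83.0 n 979 z 0.0593
side [ 0.5986 -0.0915] (124, 125) ang 116.7 n 1041 z 0.0579
0 tcp [ 0.5184 -0.0854] row [0.011, -0.294, -0.0] [0.0, -0.0001, -0.0001] die [ 0.611  -0.0887] xf -0.0973
```

```bash
python3 -m handwheel '[{"linear":[0.005,-0.15,0],"rot":[0,0,0],"grip":-1},{"linear":[0.01,-0.294,0],"rot":[0,0,0],"grip":-1},{"linear":[0.01,-0.294,0],"rot":[0,0,0],"grip":-1}]'
cat >> h.py <<'E'
from scipy.optimize import minimize
def look(guess,save=None):
    t=readout.get_state()['tcp_pos'][:2]; out=[]
    for n in("scene","side"):
        p,d=optics.camera(n); W=cloud(n,d)
        if save: cv2.imwrite(f"pics/{save}_{n}.png",p)
        X=W[(W[...,2]>.05)&(W[...,2]<.066)][:,:2]
        X=X[(np.hypot(*(X-guess[:2]).T)<.085)&((X-FM)@nf<-.004)]
        def cost(v):  # robust: points outside the 120x90 top and its mean offset
            c,s=np.cos(v[2]),np.sin(v[2]); L=np.abs((X-v[:2])@np.array([[c,-s],[s,c]]))-[.0605,.0455]
            return np.minimum(np.maximum(L.max(1),0),.008).mean()*1e3+.02*np.hypot(*(v[:2]-guess[:2]))
        best=min((minimize(cost,[guess[0]+a,guess[1]+b,np.radians(guess[2]+g)],method="Nelder-Mead",options=dict(initial_simplex=None,xatol=1e-5,fatol=1e-6)) for a in(-.006,.006) for b in(-.006,.006) for g in(-5,5)),key=lambda r:r.fun)
        v=best.x; print(n,v[:2].round(4),np.degrees(v[2]).round(2),"cost",round(best.fun,3),"xf,yf",((v[:2]-FM)@nf).round(4),((v[:2]-FM)@yf).round(4))
E
python3 - <<'E'
from h import *
look((.611,-.0887,117),"f")
push((.611,-.0887),np.radians(117),.045,range(0,-37,-6))
E
```

```text
clock: 5.75
tcp_pos: [0.5152, -0.0817, 0.0516]
tool_rot: [-3.052, -0.737, 0.004]
force: [0.0, -0.4, 0.5]
finger_gap: 0.0001
gripper_force: 0.0
scene [ 0.6113 -0.0846] 117.13 cost 0.107 xf,yf -0.0963 -0.0014
side [ 0.6133 -0.0841] 116.37 cost 0.162 xf,yf -0.0942 -0.0012
0 tcp [ 0.5362 -0.0763] row [0.066, 0.002, -0.0] [0.0001, -0.0001, 0.0003] die [ 0.611  -0.0887] xf -0.0973
-6 tcp [ 0.5415 -0.0669] row [0.096, -0.018, -0.0] [0.0001, -0.0001, 0.017] die [ 0.6146 -0.0871] xf -0.0935
-12 tcp [ 0.5478 -0.0582] row [0.128, -0.035, -0.0] [0.0001, -0.0001, 0.0336] die [ 0.6183 -0.0859] xf -0.0896
-18 tcp [ 0.5549 -0.0502] row [0.161, -0.048, -0.0] [0.0, -0.0001, 0.0503] die [ 0.6222 -0.0851] xf -0.0857
-24 tcp [ 0.5628 -0.0429] row [0.196, -0.057, 0.0] [0.0, -0.0001, 0.067] die [ 0.6261 -0.0847] xf -0.0817
-30 tcp [ 0.5715 -0.0365] row [0.231, -0.063, 0.0] [0.0, -0.0001, 0.0836] die [ 0.63   -0.0847] xf -0.0779
-36 tcp [ 0.5807 -0.0311] row [0.267, -0.065, 0.0] [0.0, -0.0001, 0.1003] die [ 0.634  -0.0851] xf -0.0741
```

```bash
python3 -m handwheel '[{"linear":[0.055,-0.006,0],"rot":[0,0,0],"grip":-1},{"linear":[0.085,-0.016,0],"rot":[0,0,0.01],"grip":-1},{"linear":[0.115,-0.033,0],"rot":[0,0,0.027],"grip":-1},{"linear":[0.147,-0.047,0],"rot":[0,0,0.043],"grip":-1},{"linear":[0.18,-0.058,0],"rot":[0,0,0.06],"grip":-1},{"linear":[0.215,-0.066,0],"rot":[0,0,0.077],"grip":-1},{"linear":[0.25,-0.07,0],"rot":[0,0,0.093],"grip":-1},{"linear":[0.267,-0.071,0],"rot":[0,0,0.1],"grip":-1}]'
python3 -m handwheel '[{"linear":[0,0,0],"rot":[0,0,0],"grip":-1},{"linear":[-0.08,0,0],"rot":[0,0,0],"grip":-1},{"linear":[-0.08,0.14,0],"rot":[0,0,0],"grip":-1},{"linear":[-0.08,0.28,0],"rot":[0,0,0],"grip":-1},{"linear":[-0.08,0.29,0],"rot":[0,0,0],"grip":-1},{"linear":[-0.08,0.29,0],"rot":[0,0,0],"grip":-1}]'
python3 - <<'E'
from h import *
look((.634,-.0835,81),"g")
push((.635,-.083),np.radians(81),-.045,range(0,37,6))
E
```

```text
clock: 6.65
tcp_pos: [0.5798, -0.0306, 0.0516]
tool_rot: [-3.131, 0.253, 0.002]
force: [-8.3, -0.2, 5.6]
finger_gap: 0.0003
gripper_force: 4.4
clock: 7.25
tcp_pos: [0.5429, -0.1144, 0.0518]
tool_rot: [3.131, -0.25, 0.002]
force: [0.7, 0.3, 0.1]
finger_gap: 0.0005
gripper_force: 0.0
scene [ 0.6344 -0.0819] 81.87 cost 0.143 xf,yf -0.0731 -0.0026
side [ 0.6372 -0.0814] 81.94 cost 0.023 xf,yf -0.0702 -0.0026
0 tcp [ 0.5677 -0.1179] row [0.085, 0.004, -0.001] [-0.0, -0.0001, -0.0] die [ 0.635 -0.083] xf -0.0727
6 tcp [ 0.5756 -0.1252] row [0.115, 0.024, -0.001] [-0.0, -0.0001, -0.0167] die [ 0.6389 -0.0834] xf -0.0689
12 tcp [ 0.5843 -0.1315] row [0.147, 0.04, -0.001] [-0.0, -0.0001, -0.0333] die [ 0.6428 -0.0834] xf -0.065
18 tcp [ 0.5936 -0.137 ] row [0.18, 0.053, -0.001] [-0.0, -0.0001, -0.05] die [ 0.6468 -0.083 ] xf -0.0611
24 tcp [ 0.6033 -0.1414] row [0.215, 0.063, -0.001] [0.0, -0.0001, -0.0667] die [ 0.6506 -0.0822] xf -0.0572
30 tcp [ 0.6135 -0.1448] row [0.25, 0.069, -0.001] [0.0, -0.0001, -0.0833] die [ 0.6544 -0.081 ] xf -0.0533
36 tcp [ 0.624  -0.1472] row [0.286, 0.071, -0.001] [0.0, -0.0001, -0.1] die [ 0.658  -0.0794] xf -0.0494
```

```bash
python3 -m handwheel '[{"linear":[0.075,0,0],"rot":[0,0,0],"grip":-1},{"linear":[0.1,0.01,0],"rot":[0,0,-0.008],"grip":-1},{"linear":[0.131,0.028,0],"rot":[0,0,-0.025],"grip":-1},{"linear":[0.163,0.042,0],"rot":[0,0,-0.0417],"grip":-1},{"linear":[0.197,0.054,0],"rot":[0,0,-0.058],"grip":-1},{"linear":[0.22,0.06,0],"rot":[0,0,-0.0695],"grip":-1},{"linear":[0.22,0.06,0],"rot":[0,0,-0.0695],"grip":-1}]'
python3 -m handwheel '[{"linear":[0,0,0],"rot":[0,0,0],"grip":-1},{"linear":[-0.08,0,0],"rot":[0,0,0],"grip":-1},{"linear":[-0.08,-0.14,0],"rot":[0,0,0],"grip":-1},{"linear":[-0.08,-0.28,0],"rot":[0,0,0],"grip":-1},{"linear":[-0.08,-0.29,0],"rot":[0,0,0],"grip":-1},{"linear":[-0.08,-0.29,0],"rot":[0,0,0],"grip":-1}]'
python3 - <<'E'
from h import *
look((.651,-.081,107),"i")
push((.651,-.081),np.radians(107),.045,range(0,-10,-3))
E
```

```text
clock: 8.05
tcp_pos: [0.6052, -0.1401, 0.0515]
tool_rot: [-3.11, -0.442, 0.0]
force: [0.6, -0.5, 0.1]
finger_gap: 0.0004
gripper_force: 0.0
clock: 8.65
tcp_pos: [0.5573, -0.0626, 0.052]
tool_rot: [3.111, 0.439, 0.0]
force: [0.5, -0.7, -0.4]
finger_gap: 0.0005
gripper_force: 0.0
scene [ 0.6515 -0.081 ] 105.98 cost 0.177 xf,yf -0.0561 -0.0045
side [ 0.6538 -0.0803] 106.41 cost 0.021 xf,yf -0.0537 -0.0042
0 tcp [ 0.5795 -0.0558] row [0.076, -0.007, -0.0] [0.0001, -0.0001, -0.0028] die [ 0.651 -0.081] xf -0.0566
-3 tcp [ 0.5828 -0.0516] row [0.091, -0.018, -0.0] [0.0001, -0.0001, 0.0055] die [ 0.6529 -0.0805] xf -0.0546
-6 tcp [ 0.5864 -0.0475] row [0.106, -0.028, -0.0] [0.0001, -0.0001, 0.0139] die [ 0.6548 -0.08  ] xf -0.0527
-9 tcp [ 0.5901 -0.0437] row [0.122, -0.037, -0.0] [0.0001, -0.0001, 0.0222] die [ 0.6568 -0.0797] xf -0.0507
```

```bash
python3 -m handwheel '[{"linear":[0.07,-0.007,0],"rot":[0,0,0],"grip":-1},{"linear":[0.085,-0.015,0],"rot":[0,0,0.003],"grip":-1},{"linear":[0.1,-0.026,0],"rot":[0,0,0.012],"grip":-1},{"linear":[0.115,-0.035,0],"rot":[0,0,0.02],"grip":-1},{"linear":[0.13,-0.042,0],"rot":[0,0,0.028],"grip":-1},{"linear":[0.13,-0.042,0],"rot":[0,0,0.028],"grip":-1}]'
python3 -m handwheel '[{"linear":[0,0,0],"rot":[0,0,0],"grip":-1},{"linear":[-0.06,0,0],"rot":[0,0,0],"grip":-1},{"linear":[-0.06,0.14,0],"rot":[0,0,0],"grip":-1},{"linear":[-0.06,0.28,0],"rot":[0,0,0],"grip":-1},{"linear":[-0.06,0.295,0],"rot":[0,0,0],"grip":-1},{"linear":[-0.06,0.295,0],"rot":[0,0,0],"grip":-1}]'
python3 - <<'E'
from h import *
look((.657,-.079,96),"j")
push((.657,-.079),np.radians(96),-.045,[0,4])
c=FM-.045*nf-.004*yf; push(c,FA,-.045,[0]); push(c,FA,.045,[0])
E
```

```text
clock: 9.35
tcp_pos: [0.5906, -0.0413, 0.0514]
tool_rot: [-3.137, -0.157, 0.003]
force: [-4.6, 1.1, -0.1]
finger_gap: 0.0005
gripper_force: 1.7
clock: 9.95
tcp_pos: [0.583, -0.1327, 0.0517]
tool_rot: [3.137, 0.159, 0.001]
force: [0.4, -0.1, 0.4]
finger_gap: 0.0007
gripper_force: 0.0
scene [ 0.657  -0.0788] 96.81 cost 0.24 xf,yf -0.0503 -0.0033
side [ 0.6587 -0.0787] 96.71 cost 0.054 xf,yf -0.0486 -0.0035
0 tcp [ 0.601  -0.1301] row [0.061, 0.004, -0.001] [-0.0, 0.0, -0.0002] die [ 0.657 -0.079] xf -0.0503
4 tcp [ 0.6073 -0.1335] row [0.081, 0.018, -0.001] [-0.0, 0.0, -0.0114] die [ 0.6596 -0.0786] xf -0.0477
0 tcp [ 0.6098 -0.1332] row [0.09, 0.018, -0.001] [-0.0, 0.0, -0.0107] die [ 0.6623 -0.0786] xf -0.045
0 tcp [ 0.5946 -0.0445] row [0.069, -0.282, -0.001] [-0.0, 0.0, -0.0107] die [ 0.6623 -0.0786] xf -0.045
```

```bash
python3 -m handwheel '[{"linear":[0.055,0.01,0],"rot":[0,0,-0.004],"grip":-1},{"linear":[0.068,0.016,0],"rot":[0,0,-0.0107],"grip":-1},{"linear":[0.077,0.018,0],"rot":[0,0,-0.0107],"grip":-1},{"linear":[0.082,0.018,0],"rot":[0,0,-0.0107],"grip":-1},{"linear":[0.082,0.018,0],"rot":[0,0,-0.0107],"grip":-1}]'
python3 -m handwheel '[{"linear":[0.003,0,0],"rot":[0,0,0],"grip":-1},{"linear":[0.005,0,0],"rot":[0,0,0],"grip":-1},{"linear":[0.005,0,0],"rot":[0,0,0],"grip":-1}]'
```

```text
clock: 10.55
tcp_pos: [0.6065, -0.1328, 0.0515]
tool_rot: [-3.13, -0.27, 0.004]
force: [-5.8, -5.1, 1.3]
finger_gap: 0.0006
gripper_force: 3.7
clock: 10.85
tcp_pos: [0.6076, -0.1326, 0.0514]
tool_rot: [-3.13, -0.27, 0.005]
force: [-9.5, -5.5, 3.4]
finger_gap: 0.0003
gripper_force: 5.0
```

```bash
for i in 1; do
python3 -m handwheel '[{"linear":[0.002,0,0],"rot":[0,0,0],"grip":-1},{"linear":[0.004,0,0],"rot":[0,0,0],"grip":-1},{"linear":[0.004,0,0],"rot":[0,0,0],"grip":-1}]' | grep -E "tcp|force:"
python3 -m handwheel '[{"linear":[0.002,0,0],"rot":[0,0,0],"grip":-1},{"linear":[0.004,0,0],"rot":[0,0,0],"grip":-1},{"linear":[0.004,0,0],"rot":[0,0,0],"grip":-1}]' | grep -E "tcp|force:"; done
python3 -c "
from h import *
look((.66,-.079,98.5),'k')"
```

```text
tcp_pos: [0.6082, -0.1325, 0.0514]
force: [-11.8, -6.5, 5.8]
gripper_force: 6.8
tcp_pos: [0.6083, -0.1324, 0.0513]
force: [-20.2, -9.1, 11.8]
gripper_force: 10.4
scene [ 0.6572 -0.0775] 98.86 cost 0.157 xf,yf -0.0499 -0.002
side [ 0.6573 -0.0781] 98.99 cost 0.104 xf,yf -0.0499 -0.0027
```

Force is now rising with no motion, so the right end is against the fence. Back to the left end.

```bash
python3 -m handwheel '[{"linear":[-0.06,0,0],"rot":[0,0,0],"grip":-1},{"linear":[-0.06,-0.15,0],"rot":[0,0,0],"grip":-1},{"linear":[-0.06,-0.29,0],"rot":[0,0,0],"grip":-1},{"linear":[-0.06,-0.3,0],"rot":[0,0,0],"grip":-1},{"linear":[-0.06,-0.3,0],"rot":[0,0,0],"grip":-1}]' | grep -E "tcp|force:"
python3 - <<'E'
from h import *
look((.66,-.079,99),"l")
c=FM-.045*nf-.003*yf; push(c,FA,.045,[0])
E
```

```text
tcp_pos: [0.5782, -0.0456, 0.0518]
force: [-0.6, 0.2, 0.0]
gripper_force: 0.0
scene [ 0.6583 -0.0779] 100.61 cost 0.212 xf,yf -0.0489 -0.0027
side [ 0.6597 -0.0774] 99.47 cost 0.021 xf,yf -0.0474 -0.0024
0 tcp [ 0.5944 -0.0436] row [0.053, -0.004, -0.001] [0.0, -0.0001, 0.0003] die [ 0.6622 -0.0776] xf -0.045
```

```bash
python3 -m handwheel '[{"linear":[0.025,-0.004,0],"rot":[0,0,0],"grip":-1},{"linear":[0.038,-0.004,0],"rot":[0,0,0],"grip":-1},{"linear":[0.043,-0.004,0],"rot":[0,0,0],"grip":-1},{"linear":[0.043,-0.004,0],"rot":[0,0,0],"grip":-1}]' | grep -E "tcp|force:"
python3 -m handwheel '[{"linear":[0.002,0,0],"rot":[0,0,0],"grip":-1},{"linear":[0.005,0,0],"rot":[0,0,0],"grip":-1},{"linear":[0.005,0,0],"rot":[0,0,0],"grip":-1}]' | grep -E "tcp|force:"
python3 -m handwheel '[{"linear":[0.002,0,0],"rot":[0,0,0],"grip":-1},{"linear":[0.004,0,0],"rot":[0,0,0],"grip":-1},{"linear":[0.004,0,0],"rot":[0,0,0],"grip":-1}]' | grep -E "tcp|force:"
```

```text
tcp_pos: [0.5913, -0.0445, 0.0516]
force: [-0.2, -0.2, -0.4]
gripper_force: 0.0
tcp_pos: [0.5917, -0.0441, 0.0516]
force: [-4.2, -2.6, 2.5]
gripper_force: 2.3
tcp_pos: [0.5922, -0.0437, 0.0515]
force: [-7.3, -2.0, 5.1]
gripper_force: 4.0
```

```bash
python3 -m handwheel '[{"linear":[0.002,0,0],"rot":[0,0,0],"grip":-1},{"linear":[0.004,0,0],"rot":[0,0,0],"grip":-1},{"linear":[0.004,0,0],"rot":[0,0,0],"grip":-1}]' | grep -E "tcp|force:"
python3 -m handwheel '[{"linear":[0.002,0,0],"rot":[0,0,0],"grip":-1},{"linear":[0.004,0,0],"rot":[0,0,0],"grip":-1},{"linear":[0.004,0,0],"rot":[0,0,0],"grip":-1}]' | grep -E "tcp|force:"
```

```text
tcp_pos: [0.5925, -0.0436, 0.0514]
force: [-13.7, -3.2, 8.7]
gripper_force: 6.5
tcp_pos: [0.5926, -0.0435, 0.0513]
force: [-19.5, -5.5, 12.4]
gripper_force: 9.7
```

```bash
python3 -m handwheel '[{"linear":[0.005,0,0],"rot":[0,0,0],"grip":-1},{"linear":[0.009,0,0],"rot":[0,0,0],"grip":-1},{"linear":[0.009,0,0],"rot":[0,0,0],"grip":-1}]' | grep -E "tcp|force:"
python3 -m handwheel '[{"linear":[-0.06,0,0],"rot":[0,0,0],"grip":-1},{"linear":[-0.06,0.15,0],"rot":[0,0,0],"grip":-1},{"linear":[-0.06,0.29,0],"rot":[0,0,0],"grip":-1},{"linear":[-0.06,0.3,0],"rot":[0,0,0],"grip":-1},{"linear":[-0.025,0.3,0],"rot":[0,0,0],"grip":-1},{"linear":[-0.013,0.3,0],"rot":[0,0,0],"grip":-1},{"linear":[-0.013,0.3,0],"rot":[0,0,0],"grip":-1}]' | grep -E "tcp|force:"
python3 -m handwheel '[{"linear":[0.003,0,0],"rot":[0,0,0],"grip":-1},{"linear":[0.006,0,0],"rot":[0,0,0],"grip":-1},{"linear":[0.006,0,0],"rot":[0,0,0],"grip":-1}]' | grep -E "tcp|force:"
```

```text
tcp_pos: [0.5926, -0.0432, 0.0509]
force: [-32.1, -11.1, 19.8]
gripper_force: 16.8
tcp_pos: [0.6082, -0.1315, 0.0511]
force: [-13.8, -10.4, 2.8]
gripper_force: 7.8
tcp_pos: [0.6082, -0.1313, 0.0511]
force: [-24.8, -14.9, 10.6]
gripper_force: 13.8
```

Both ends stop at the same fence distance under load. I'll back off, raise the arm and inspect.

```bash
python3 -m handwheel '[{"linear":[0.004,0,0],"rot":[0,0,0],"grip":-1},{"linear":[0.004,0,0],"rot":[0,0,0],"grip":-1},{"linear":[-0.08,0,0],"rot":[0,0,0],"grip":-1},{"linear":[-0.15,0,0],"rot":[0,0,0],"grip":-1},{"linear":[-0.25,0,-0.12],"rot":[0,0,0],"grip":-1},{"linear":[-0.35,0,-0.26],"rot":[0,0,0],"grip":-1},{"linear":[-0.45,0,-0.38],"rot":[0,0,0],"grip":-1},{"linear":[-0.5,0,-0.5],"rot":[0,0,0],"grip":-1}]' | grep -E "tcp|force:"
python3 - <<'E'
from h import *
look((.661,-.078,99.7),"m")
p=cv2.imread("pics/m_side.png");a=cv2.resize(p[80:240,180:280],None,fx=4,fy=3.7,interpolation=cv2.INTER_CUBIC)
p=cv2.imread("pics/m_scene.png");b=cv2.resize(p[140:280,130:270],None,fx=2.8,fy=592/140,interpolation=cv2.INTER_CUBIC)
cv2.imwrite("pics/m.png",np.hstack([a,b[:592]]))
E
```

```text
tcp_pos: [0.4623, -0.1561, 0.2031]
force: [1.1, -0.5, 0.0]
gripper_force: 0.0
scene [ 0.6589 -0.0776] 99.39 cost 0.002 xf,yf -0.0482 -0.0024
side [ 0.6609 -0.0772] 99.28 cost 0.023 xf,yf -0.0462 -0.0025
```

View pics/m.png

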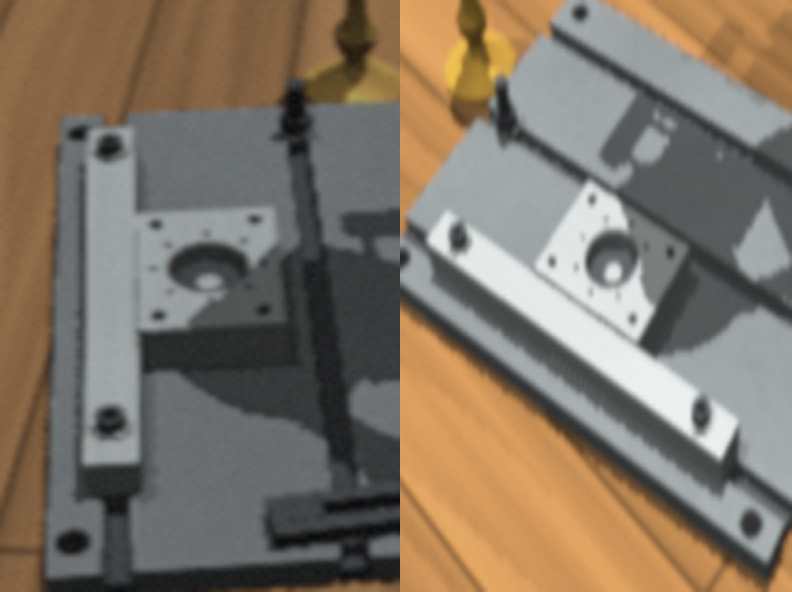

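Both views show the long side tight against the fence along its whole length, at (137,215)–(143,335) in the side crop, with no gap. The bystanders haven't moved, and the arm is clear.

```bash
python3 -c "
from plant import ctrl; print(ctrl.job_done())"
```

```text
the job is handed in; nothing more can be done
None
```

I squared the die block up to the fence by pushing its ends alternately, starting with the far one; both camera views show a long side flush along its full length with nothing else moved, and I've handed the job in (the hand-in gave no verdict).

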